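# Refit the roller mixer and log it

## Robot

A 6-joint arm with a two-finger parallel gripper is mounted at the origin on a cart in front of the work surface, level with it; the furniture and walls round the work are solid. World frame = base frame: x ahead of the robot, y to its left, z up, the work surface at z = 0. Lengths are in m, angles in rad, forces in N, time in s.
With the tool pointing down it reaches from about 0.275 to 0.875 m from the base axis. Payload 12.5 kg.
Tool frame: the origin (TCP) lies on the centre line of the jaws, within the pads' length; the fingertips stand r.finger_overhang ahead of it and the grasp point (between the pads) lies 3 mm ahead of it (r.finger_overhang is the distance from the TCP to the fingertips, in m); z points along the fingers, y is the line along which they close (so a half turn about z gives the same grasp; the last joint's range is limited). The gripper opens to 85 mm and grips with 20 to 120 N. Pads are 22 mm wide; open, the fingers measure 114 mm over their backs; the gripper's body (76 mm by 85 mm) begins 54 mm behind the grasp point. The pads swing forward as they close: fully open they stand 13 mm farther back than shut.
Start: joints at [1.259, 0.351, 1.652, -0, 1.139, -0.085], TCP at [0.124, 0.536, 0.227] pointing down, gripper open.
Joint ranges: [-2.75, 2.75], [-0.79, 2.1], [0.01, 2.65], [-1.57, 4.71], [0.07, 3.14], [-2.87, 2.87]. Speed limits (rad/s): [2.22, 2.22, 2.79, 3.14, 3.14, 3.14].

## Interface

Orientations are given as a unit quaternion [x, y, z, w].
In Python, from cell import r, optics gives the robot as it stands. The module is installed in compiled form; this text tells all that it offers. Calls block until the motion is done:
- r.move_to(position, orientation): joint-space move of the TCP to a pose.
- r.move_linear(position, rot=None, vel=0.15): straight line of the TCP; rot=None keeps the orientation; vel is the mean speed in m/s.
- r.set_joints(angles): joint-space move.
- r.set_gripper(opening, squeeze=None): opening from 0.0 (shut) to 1.0 (fully open); squeeze is the grip in N (None keeps the last); returns when the fingers have stopped.
- r.sleep(seconds).
- r.inverse_kinematics(position, orientation): joint angles nearest the present ones, or None.
- optics.get_image(name): name is "side" or "top"; returns a dict with "pixels" (480x640x3 uint8, red, green, blue), "depth" (480x640 float32, m along the optical axis (not along the pixel's ray), 0 where there is no reading), "fx", "fy", "cx", "cy" (pixels), "camera_from_world" (4x4, takes a point from world to camera coordinates). Camera axes: x right, y down, z forward; pixel columns grow to the right and rows downward; lengths in m; the calibration is good to about 2 mm. A picture is of the moment at which its call begins.
A pose or a line that the arm cannot do raises r.PlanningError and nothing moves.
- r.hand_in(): hands the job in; it is judged then, once.
Readings, each from a call of its own:
- r.current_t(): time.
- r.current_q(): joint angles.
- r.current_qvel(): joint speeds.
- r.current_effort(): joint torques, N m.
- r.current_tool_pos(): TCP position.
- r.current_ee_rot(): TCP orientation.
- r.current_contact_force(): force on the tool from outside, world axes, zero at the start.
- r.current_torque(): the same for the moment, N m.
- r.current_opening(): opening from 0.0 (shut) to 1.0 (fully open).
- r.current_finger_force(): force on a finger pad.
Only numpy, scipy, OpenCV 4.12 (cv2) and the standard library are available. Lean on these libraries where they do the work, as an engineer would, in place of code of your own. Each camera call takes 0.05 s, during which the arm holds its last target. There are 200 camera calls.

## Task

Raise the lid of the roller mixer until its folding stay snaps straight and locks, so that the lid stands open by itself. Then lower every loose roller that is on the counter into the mixer, one to each pair of forks (any pair), until both axle ends sit fully at the bottom of their slots. When all are in, take the scanner from its mat, hold it level and steady about 8 cm straight above the barcode label on the mixer's ledge for two seconds, and set it back on its mat standing as it was, leaving the lid open and the other things on the counter where they are.

Things in the scene. Friction and masses are not known exactly. Their poses are not given: they have to be found in the camera images.
- case: roller mixer: white open case fixed to the counter, 160 mm deep (x), 212 wide (y), wall tops 75 mm and inner floor 12 mm above the counter; on its left (+y) a ledge 45 mm wide and 45 high with a barcode label; folding stay along its right side. Origin: on the counter under the middle of the forks; x from front to back (hinge), y to its left. The closed lid covers the forks
- lid (a joint): angle of the grey lid about its hinge at the back top edge: 0 closed, about 1.6 rad (upright) when fully raised and held by the locked stay. Its weight and a weak spring shut it from any angle unless the stay is locked (about 2 N at the handle)
- stay (a joint): angle of the stay's elbow: 0 folded (lid closed), about 2.47 straight, about 2.59 locked just past straight against its stop. The elbow is sprung: once the lid is raised to its full angle the stay snaps through by itself and locks; above 2.5 it is locked
- lid_handle (a point): middle of the lid's handle, a round steel bar 10 mm in diameter, parallel to the case's y, 116 mm long, 40 mm in front of the lid's front edge (205 mm from the hinge axis); 79 mm above the counter when closed. Moves with the lid; the bar may turn in the fingers
- lid_hinge (a point): middle of the lid's hinge axis (parallel to the case's y), 79 mm above the counter, 80 mm behind the case's origin; the lid is 8 mm thick
- slot_left (a point): left pair of forks: where a seated roller's middle lies, 45 mm above the counter; axes as the case's. Forks 10 mm thick, centred 60 mm either side along x, with slots 11 mm wide, open at the top, mouths rounded; prong tops 22.5 mm above this point; 110 mm clear between the forks for the end plates
- slot_mid (a point): middle pair of forks: where a seated roller's middle lies, 45 mm above the counter; axes as the case's. Forks 10 mm thick, centred 60 mm either side along x, with slots 11 mm wide, open at the top, mouths rounded; prong tops 22.5 mm above this point; 110 mm clear between the forks for the end plates; 60 mm between neighbouring pairs
- slot_right (a point): right pair of forks: where a seated roller's middle lies, 45 mm above the counter; axes as the case's. Forks 10 mm thick, centred 60 mm either side along x, with slots 11 mm wide, open at the top, mouths rounded; prong tops 22.5 mm above this point; 110 mm clear between the forks for the end plates
- label (a point): middle of the barcode label, white paper 44 x 34 mm with dark bars, lying face up on the ledge, 45.6 mm above the counter
- roller_a: one of three alike rollers (absent: None): grey cylinder 28 mm in diameter, 84 mm long, between square steel end plates (34 x 34 mm, outer faces 100 mm apart), 9 mm axle sticking out at both ends, 140 mm overall, about 0.16 kg. Origin: middle of the axle, x along it; 17 mm up when lying on the counter. Ends alike. Grip the cylinder in the middle
- roller_b: one of three alike rollers (absent: None): grey cylinder 28 mm in diameter, 84 mm long, between square steel end plates (34 x 34 mm, outer faces 100 mm apart), 9 mm axle sticking out at both ends, 140 mm overall, about 0.16 kg. Origin: middle of the axle, x along it; 17 mm up when lying on the counter. Ends alike. Grip the cylinder in the middle
- roller_c: one of three alike rollers (absent: None): grey cylinder 28 mm in diameter, 84 mm long, between square steel end plates (34 x 34 mm, outer faces 100 mm apart), 9 mm axle sticking out at both ends, 140 mm overall, about 0.16 kg. Origin: middle of the axle, x along it; 17 mm up when lying on the counter. Ends alike. Grip the cylinder in the middle
- scanner: barcode scanner, 175 mm long, 0.18 kg, standing on its mat: grey head 50 x 46 x 47 mm with reading window in its underside; white handle 30 mm wide, 26 tall, along +x to 150 mm, middle line 36 mm up, heel at 140. Origin: underside, middle of the window; z up, looks along -z. Reads when level and still, label 40 to 120 mm below and within 20 mm of straight under. Grip across at x = 60 mm
- mat: black rubber mat fixed to the counter, 205 x 66 mm, 4 mm thick; origin under its middle, x along its length. The scanner stands lengthwise on it, its origin about 70 mm from the mat's middle towards -x, handle towards +x
- bottle_tall: brown glass bottle with black cap, 53 mm wide, 120 tall; bystander, origin under its middle
- can_black: black screw can, 41 mm wide, 66 tall; bystander, origin under its middle
- dish: small round culture dish, 39 mm wide, 11 tall; bystander, origin under its middle
- jar: white jar with wide lid, 64 mm wide, 84 tall; bystander, origin under its middle
- clock: count-down timer, 32 x 66 x 55 mm; bystander, origin under its middle
- bottle_small: small bottle with purple cap, 35 mm wide, 72 tall; bystander, origin under its middle

How it is judged:
On the way, in this order (a step that is already met when the one before it is completed fails the run):
1. the lid is up, held by its locked stay, with nothing in the fingers (value of joint lid above 1.5 rad and value of joint stay above 2.5 rad and contact force between the fingers and anything else below 0.2 N), for 0.4 s.
2. every roller present is seated in a pair of forks with both ends at the bottom, and let go (all of step 1 and ((horizontal distance between roller_a and slot_left below 0.007 m and z of roller_a in the frame of slot_left between -0.003 and 0.003 m) or (horizontal distance between roller_a and slot_mid below 0.007 m and z of roller_a in the frame of slot_mid between -0.003 and 0.003 m) or (horizontal distance between roller_a and slot_right below 0.007 m and z of roller_a in the frame of slot_right between -0.003 and 0.003 m)) and angle between roller_a's own x axis and vertical between 1.546 and 1.596 rad and angle between the x axis of each of roller_a, roller_b, roller_c and the x axis of case, either way round below 0.06 rad and ((horizontal distance between roller_b and slot_left below 0.007 m and z of roller_b in the frame of slot_left between -0.003 and 0.003 m) or (horizontal distance between roller_b and slot_mid below 0.007 m and z of roller_b in the frame of slot_mid between -0.003 and 0.003 m) or (horizontal distance between roller_b and slot_right below 0.007 m and z of roller_b in the frame of slot_right between -0.003 and 0.003 m)) and angle between roller_b's own x axis and vertical between 1.546 and 1.596 rad and ((horizontal distance between roller_c and slot_left below 0.007 m and z of roller_c in the frame of slot_left between -0.003 and 0.003 m) or (horizontal distance between roller_c and slot_mid below 0.007 m and z of roller_c in the frame of slot_mid between -0.003 and 0.003 m) or (horizontal distance between roller_c and slot_right below 0.007 m and z of roller_c in the frame of slot_right between -0.003 and 0.003 m)) and angle between roller_c's own x axis and vertical between 1.546 and 1.596 rad and linear speed of each of roller_a, roller_b, roller_c below 0.02 m/s), for 0.3 s.
3. the scanner is held level and still, 40 to 120 mm above the label and within 20 mm of straight over it (x of label in the frame of scanner between -0.02 and 0.02 m and y of label in the frame of scanner between -0.02 and 0.02 m and z of label in the frame of scanner between -0.12 and -0.04 m and angle between scanner's own z axis and vertical below 0.3 rad and linear speed of scanner below 0.03 m/s and angular speed of scanner below 0.3 rad/s and contact force between the fingers and scanner above 0.5 N), for 1 s.
At the end, for the whole second after the job is handed in: Lid above 1.5 rad, stay above 2.5 (locked); each roller present in a pair of forks: middle within 7 mm in plan and 3 mm in height of the slot point, level to 0.025 rad; scanner on its mat, level to 0.02 rad, handle to +x within 0.3 rad, origin 35 to 105 mm from mid-mat, 25 mm sideways; at rest (value of joint lid above 1.5 rad and value of joint stay above 2.5 rad and ((horizontal distance between roller_a and slot_left below 0.007 m and z of roller_a in the frame of slot_left between -0.003 and 0.003 m) or (horizontal distance between roller_a and slot_mid below 0.007 m and z of roller_a in the frame of slot_mid between -0.003 and 0.003 m) or (horizontal distance between roller_a and slot_right below 0.007 m and z of roller_a in the frame of slot_right between -0.003 and 0.003 m)) and angle between roller_a's own x axis and vertical between 1.546 and 1.596 rad and angle between the x axis of each of roller_a, roller_b, roller_c and the x axis of case, either way round below 0.06 rad and ((horizontal distance between roller_b and slot_left below 0.007 m and z of roller_b in the frame of slot_left between -0.003 and 0.003 m) or (horizontal distance between roller_b and slot_mid below 0.007 m and z of roller_b in the frame of slot_mid between -0.003 and 0.003 m) or (horizontal distance between roller_b and slot_right below 0.007 m and z of roller_b in the frame of slot_right between -0.003 and 0.003 m)) and angle between roller_b's own x axis and vertical between 1.546 and 1.596 rad and ((horizontal distance between roller_c and slot_left below 0.007 m and z of roller_c in the frame of slot_left between -0.003 and 0.003 m) or (horizontal distance between roller_c and slot_mid below 0.007 m and z of roller_c in the frame of slot_mid between -0.003 and 0.003 m) or (horizontal distance between roller_c and slot_right below 0.007 m and z of roller_c in the frame of slot_right between -0.003 and 0.003 m)) and angle between roller_c's own x axis and vertical between 1.546 and 1.596 rad and linear speed of each of roller_a, roller_b, roller_c, scanner below 0.02 m/s and x of scanner in the frame of mat between -0.105 and -0.035 m and y of scanner in the frame of mat between -0.025 and 0.025 m and z of scanner in the frame of mat between 0.001 and 0.01 m and angle between the x axis of scanner and the x axis of mat, either way round below 0.3 rad and angle between scanner's own z axis and vertical below 0.02 rad); the robot touches nothing.
It fails at once if a bystander is pushed more than 4 cm (distance of any of bottle_tall, can_black, dish, jar, clock, bottle_small from where it was at the start of the episode above 0.04 m).
It fails at once if a bystander is tipped over (angle between any of bottle_tall, can_black, dish, jar, clock, bottle_small's own z axis and vertical above 0.6 rad).
Of roller_a, roller_b, roller_c only 2 to 3 are there at a start; the rules pass over those that are not, and their reading is None.
At some moment in a run one of roller_a, roller_b, roller_c may be knocked a few centimetres aside while the robot is not near it.
It also fails if it takes over 192 s, if anything falls off the work surface, if the arm or the gripper's body presses on something with over 40 N, if the wrist force passes 120 N, or if a joint passes its speed limit or range.

## Working session

There is one attempt and no reset: what is moved stays moved. The work goes in short steps, each a Python script; the robot and the scene stay as the last script left them, time stands still between calls to the robot, and variables do not carry over. Pictures are saved under pics/ and viewed, at most 14 in all, crops included, and the job is handed in when it is done.

```bash
mkdir -p pics; ls; python3 - <<'E'
from cell import r, optics
import cv2,numpy as np
for n in("top","side"):
    d=optics.get_image(n); cv2.imwrite(f"pics/{n}0.png",d["pixels"][:,:,::-1]); np.savez(f"{n}0.npz",**d)
    print(n,d["fx"],d["cx"],d["cy"],np.round(d["camera_from_world"],3).tolist())
print(r.finger_overhang,r.current_tool_pos(),r.current_ee_rot(),r.current_t())
E
```

```text
pics
top 495.612486178052 314.4349800455406 244.3112735670268 [[-0.027, -1.0, 0.004, -0.023], [-0.975, 0.025, -0.219, 0.562], [0.219, -0.009, -0.976, 1.352], [0.0, 0.0, 0.0, 1.0]]
side 498.4775404377969 316.40154324912095 232.4372451378796 [[-0.948, -0.317, 0.007, 0.513], [-0.219, 0.639, -0.737, 0.192], [0.23, -0.701, -0.675, 1.276], [0.0, 0.0, 0.0, 1.0]]
0.022 [0.12354839 0.53564253 0.2264321 ] [ 1.13157432e-01  9.93576937e-01 -5.05528837e-04 -1.00370163e-04] 0.1
```

View pics/top0.png

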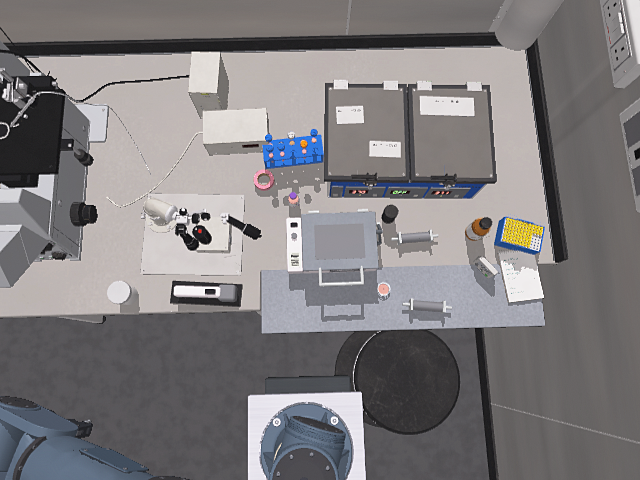

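View pics/side0.png

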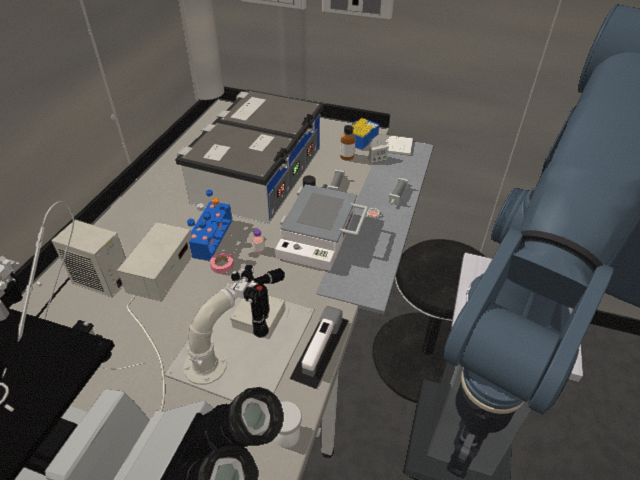

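Top view: lidded case at (340,240) with its handle at (342,275), label at about (294,258), rollers at (416,237) and (429,306), scanner on its mat at (206,292), dish at (384,290), can at (390,213). The side view shows no third roller. Next I'll zoom in and measure.

```bash
cat > h.py <<'E'
import numpy as np,cv2
def ray(d,u,v,z):
    T=np.asarray(d["camera_from_world"]);R=T[:3,:3];c=-R.T@T[:3,3]
    w=R.T@np.array([(u-d["cx"])/d["fx"],(v-d["cy"])/d["fy"],1.]);return c+w*(z-c[2])/w[2]
def cloud(d):
    T=np.asarray(d["camera_from_world"]);R=T[:3,:3]
    v,u=np.mgrid[:480,:640];z=d["depth"]
    p=np.stack([(u-d["cx"])/d["fx"]*z,(v-d["cy"])/d["fy"]*z,z],-1)
    p=(p-T[:3,3])@R; p[z==0]=np.nan; return p
def proj(d,p):
    q=np.asarray(d["camera_from_world"])@np.r_[p,1.];return d["fx"]*q[0]/q[2]+d["cx"],d["fy"]*q[1]/q[2]+d["cy"]
E
python3 - <<'E'
import numpy as np,cv2
from h import *
d=np.load("top0.npz");im=d["pixels"][:,:,::-1]
a=cv2.resize(im[185:325,270:460],None,fx=4,fy=4,interpolation=cv2.INTER_CUBIC);cv2.imwrite("pics/c1.png",a)
b=cv2.resize(im[270:315,160:250],None,fx=6,fy=6,interpolation=cv2.INTER_CUBIC);cv2.imwrite("pics/c2.png",b)
P=cloud(d)
for u,v in [(340,240),(315,225),(294,240),(416,237),(429,306),(440,306),(206,292),(178,292),(440,320),(450,240),(384,290),(342,283)]: print(u,v,np.round(P[v,u],4))
E
```

```text
340 240 [ 0.5658 -0.1098  0.0903]
315 225 [ 0.6122 -0.041   0.0857]
294 240 [0.5781 0.0203 0.0519]
416 237 [ 0.5817 -0.3356  0.0358]
429 306 [ 0.3803 -0.3586  0.0334]
440 306 [ 0.3795 -0.3901  0.0327]
206 292 [0.4346 0.271  0.049 ]
178 292 [0.4354 0.3473 0.0584]
440 320 [ 0.3418 -0.3936  0.0064]
450 240 [ 0.5786 -0.445  -0.0012]
384 290 [ 0.4326 -0.2375  0.0063]
342 283 [ 0.4459 -0.1114  0.0789]
```

View pics/c1.png

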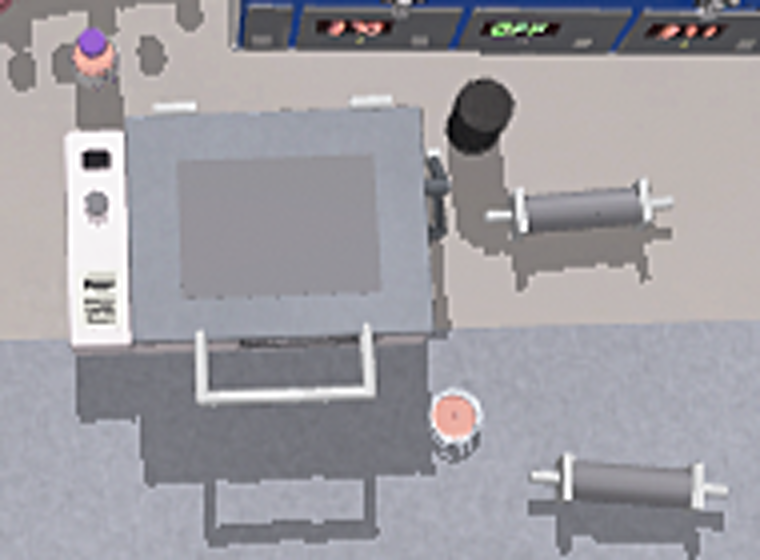

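View pics/c2.png

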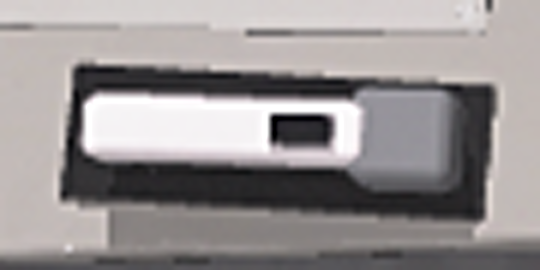

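The crops show the lid corners (302,214), (376,212), (378,268), (303,270), the handle bar at v≈284, axle tips at (392,239)–(438,236) and (403,304)–(452,308), and the scanner with its handle to image left (+y) and its head at (228,293).

```bash
python3 - <<'E'
import numpy as np,cv2
from h import *
d=np.load("top0.npz");P=cloud(d);z=P[...,2]
im=d["pixels"].astype(int)
def C(u,v):return 270+(u-1.5)/4,185+(v-1.5)/4
def B(u,v):return 160+(u-2.5)/6,270+(v-2.5)/6
# lid
m=np.zeros((480,640),bool);m[205:300,285:385]=1
m&=(z>.072)
g=m.astype(np.uint8);g=cv2.morphologyEx(g,cv2.MORPH_OPEN,np.ones((9,9)))
v,u=np.nonzero(g);q=np.array([ray(d,a,b,.083)[:2] for a,b in zip(u,v)],np.float32)
print("lid",cv2.minAreaRect(q))
hb=m&~(cv2.dilate(g,np.ones((3,3)))>0);hb[:280]=0
v,u=np.nonzero(hb);q=np.array([ray(d,a,b,.081)[:2] for a,b in zip(u,v)]);print("handle",q.mean(0),q.min(0),q.max(0),np.polyfit(q[:,1],q[:,0],1),len(q))
for n,(a,b) in {"r1":((488,215),(672,203)),"r2":((531,476),(727,491)),}.items():
    p=ray(d,*C(*a),.018);s=ray(d,*C(*b),.018);print(n,(p+s)/2,np.linalg.norm(p-s),np.arctan2(*(s-p)[1::-1]))
for n,L in {"r1p":((523,210),(643,201)),"r2p":((568,478),(698,485))}.items():
    pass
for n,(a,b) in {"lab":((84,278),(114,323))}.items(): print(n,(ray(d,*C(*a),.0456)+ray(d,*C(*b),.0456))/2)
for n,p,h in [("headL",(362,137),.051),("headR",(460,137),.051),("heel",(82,126),.053),("handT",(200,92),.053),("handB",(200,160),.053),("mat1",(76,66),.004),("mat2",(496,87),.004),("mat3",(482,218),.004),("mat4",(62,200),.004),("mid head",(411,137),.051)]:print(n,ray(d,*B(*p),h))
s=np.load("side0.npz")
cv2.imwrite("pics/s1.png",cv2.resize(s["pixels"][165:285,260:430,::-1],None,fx=4.5,fy=4.5,interpolation=cv2.INTER_CUBIC))
E
```

```text
lid ((0.5699165463447571, -0.10764844715595245), (0.17307639122009277, 0.21195060014724731), 0.7440899014472961)
handle [ 0.44442489 -0.10707661] [ 0.43840729 -0.16984891] [ 0.45563381 -0.04749394] [0.00056615 0.44448551] 175
r1 [ 0.58638776 -0.33557053  0.018     ] 0.13693687504473376 -1.5297691710617658
r2 [ 0.38326486 -0.35626155  0.018     ] 0.14059543606305305 -1.6734159535773245
lab [0.5214066  0.02048725 0.0456    ]
headL [0.43215488 0.23144165 0.051     ]
headR [0.43095481 0.18550568 0.051     ]
heel [0.44049544 0.36225432 0.053     ]
handT [0.45511098 0.3074511  0.053     ]
handB [0.42307581 0.30658172 0.053     ]
mat1 [0.47664078 0.37987248 0.004     ]
mat2 [0.46100036 0.17529026 0.004     ]
mat3 [0.39754828 0.18169417 0.004     ]
mat4 [0.41152475 0.38425226 0.004     ]
mid head [0.43155488 0.20847506 0.051     ]
```

View pics/s1.png

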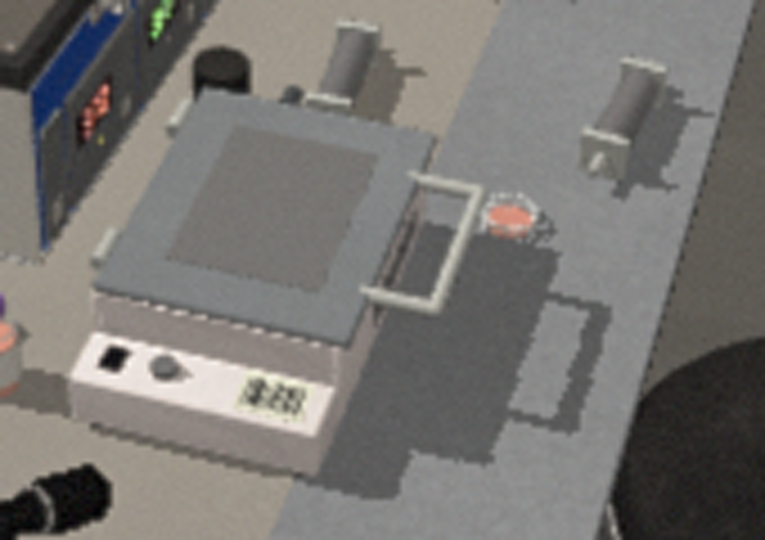

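The side crop shows the lid closed with the handle bar between about (358,228) and (366,205) in side pixels, clear to grip. There are two rollers. The lid rect (173×212 mm), handle and label offset agree: case origin ≈ (0.569, −0.107), yaw ≈ 0. Now I'll open the lid.

```bash
cat >> h.py <<'E'
from cell import r,optics
def down(a):
    f=(a+np.pi/2)/2;return [np.cos(f),np.sin(f),0.,0.]
def pick(p,a):
    "tool-down quaternion closing along angle a (or a+pi), with the smaller last joint"
    o=[]
    for b in (a,a+np.pi,a-np.pi):
        j=r.inverse_kinematics(p,down(b))
        if j is not None:o.append((abs(j[5]),down(b)))
    return min(o,key=lambda t:t[0])[1]
def st(n=""):print(n,"t%.1f"%r.current_t(),np.round(r.current_tool_pos(),4),"F",np.round(r.current_contact_force(),1),"op %.3f"%r.current_opening(),"ff %.1f"%r.current_finger_force())
E
cat > lid.py <<'E'
from h import *
H=np.array([.649,-.107,.082]);P=lambda t:H+.205*np.array([-np.cos(t),0,np.sin(t)])
q=pick([.444,-.107,.2],0)
print(q,[r.inverse_kinematics(P(t),q) is not None for t in (0,.8,1.6)])
r.set_gripper(.42)
r.move_to([.444,-.107,.2],q);st("above")
r.move_linear([.444,-.107,.082],vel=.1);st("at bar")
r.set_gripper(0,20);st("grip")
E
python3 lid.py
```

```text
[np.float64(0.7071067811865476), np.float64(0.7071067811865475), 0.0, 0.0] [True, True, True]
above t3.2 [ 0.4442 -0.1065  0.2   ] F [-0.7  0.3 -0.6] op 0.417 ff 0.0
at bar t4.5 [ 0.4443 -0.1071  0.0824] F [-0.1  0.2  0.2] op 0.421 ff 0.0
grip t5.0 [ 0.444  -0.107   0.0821] F [ 0.1 -0.   0.3] op -0.001 ff 0.0
```

```bash
python3 - <<'E'
from h import *
for n,(a,b,c,e) in {"side":(170,290,260,420),"top":(200,320,270,430)}.items():
    d=optics.get_image(n);np.savez(n+"1.npz",**d)
    im=d["pixels"][a:b,c:e,::-1]; cv2.imwrite(f"pics/{n}1.png",cv2.resize(im,None,fx=2.4,fy=2.4,interpolation=cv2.INTER_CUBIC))
a=cv2.imread("pics/side1.png");b=cv2.imread("pics/top1.png");cv2.imwrite("pics/m1.png",np.hstack([a,b]))
E
```

```text
(no output)
```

View pics/m1.png

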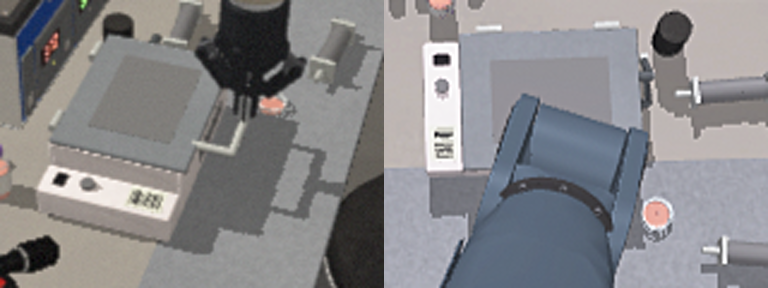

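The fingers shut with the tips just at the bar's outer side (side crop ≈(250,112)), so the bar wasn't between them. I'll check the bar's position across both views.

```bash
python3 - <<'E'
from h import *
s=np.load("side0.npz");t=np.load("top0.npz")
for u,v in((433,300),(477,192)):print("side bar",ray(s,260+(u-1.75)/4.5,165+(v-1.75)/4.5,.079))
for u,v in((203,398),(372,393)):print("top bar",ray(t,270+(u-1.5)/4,185+(v-1.5)/4,.079))
for p in([.444,-.107,.079],[.444,-.107,.060]):
    for d,n in((s,"s"),(t,"t")):print(n,proj(d,p))
P=cloud(s);
for v in range(205,236,3):
    k=[(u,np.round(P[v,u],3)) for u in range(350,372) if P[v,u,2]>.06 and P[v,u,0]<.47];print(v,k[-3:])
E
```

```text
side bar [ 0.44740181 -0.06033296  0.079     ]
side bar [ 0.44763301 -0.16933662  0.079     ]
top bar [ 0.44431185 -0.05140557  0.079     ]
top bar [ 0.4447476  -0.16863537  0.079     ]
s (np.float64(361.3576012233229), np.float64(220.94846039113725))
t (np.float64(340.42774722103246), np.float64(283.7176362690926))
s (np.float64(360.90434314915694), np.float64(225.9972222515672))
t (np.float64(340.0566930783006), np.float64(284.67743788790847))
205 [(360, array([ 0.464, -0.167,  0.085])), (361, array([ 0.462, -0.172,  0.081])), (362, array([ 0.459, -0.171,  0.083]))]
208 [(365, array([ 0.447, -0.16 ,  0.084])), (366, array([ 0.444, -0.158,  0.086])), (367, array([ 0.442, -0.163,  0.083]))]
211 [(364, array([ 0.446, -0.144,  0.085])), (365, array([ 0.444, -0.145,  0.086])), (366, array([ 0.442, -0.15 ,  0.082]))]
214 [(363, array([ 0.446, -0.131,  0.085])), (364, array([ 0.443, -0.132,  0.084])), (365, array([ 0.441, -0.134,  0.084]))]
217 [(362, array([ 0.445, -0.118,  0.084])), (363, array([ 0.443, -0.122,  0.081])), (364, array([ 0.441, -0.124,  0.081]))]
220 [(361, array([ 0.445, -0.105,  0.084])), (362, array([ 0.442, -0.104,  0.086])), (363, array([ 0.44 , -0.109,  0.082]))]
223 [(360, array([ 0.445, -0.095,  0.081])), (361, array([ 0.442, -0.096,  0.081])), (362, array([ 0.44 , -0.098,  0.08 ]))]
226 [(358, array([ 0.445, -0.071,  0.09 ])), (359, array([ 0.444, -0.078,  0.085])), (360, array([ 0.442, -0.083,  0.081]))]
229 [(357, array([ 0.445, -0.064,  0.085])), (358, array([ 0.444, -0.069,  0.082])), (359, array([ 0.441, -0.069,  0.082]))]
232 [(356, array([ 0.445, -0.052,  0.085])), (357, array([ 0.442, -0.053,  0.084])), (358, array([ 0.439, -0.052,  0.086]))]
235 [(356, array([ 0.444, -0.049,  0.076]))]
```

```bash
python3 - <<'E'
from h import *
s=np.load("side1.npz")
im=s["pixels"][190:245,325:390,::-1].copy();cv2.imwrite("pics/z1.png",cv2.resize(im,None,fx=10,fy=10,interpolation=cv2.INTER_CUBIC))
P=cloud(s);print(np.round(P[218,355:372],3).tolist());st();print(r.current_q())
E
```

```text
[[0.483, -0.201, 0.002], [0.481, -0.204, -0.0], [0.478, -0.206, -0.001], [0.476, -0.212, -0.005], [0.449, -0.097, 0.097], [0.447, -0.098, 0.097], [0.444, -0.098, 0.097], [0.441, -0.098, 0.098], [0.437, -0.094, 0.103], [0.436, -0.102, 0.096], [0.434, -0.103, 0.096], [0.431, -0.103, 0.096], [0.449, -0.216, -0.0], [0.447, -0.219, -0.002], [0.443, -0.219, -0.001], [0.44, -0.218, 0.0], [0.438, -0.221, -0.001]]
 t5.0 [ 0.444 -0.107  0.082] F [-0.3 -0.  -0.5] op 0.003 ff 0.0
[-3.38480926e-01  4.09567961e-01  2.00582202e+00 -1.24042700e-05
  7.26205199e-01 -3.38472211e-01]
```

View pics/z1.png

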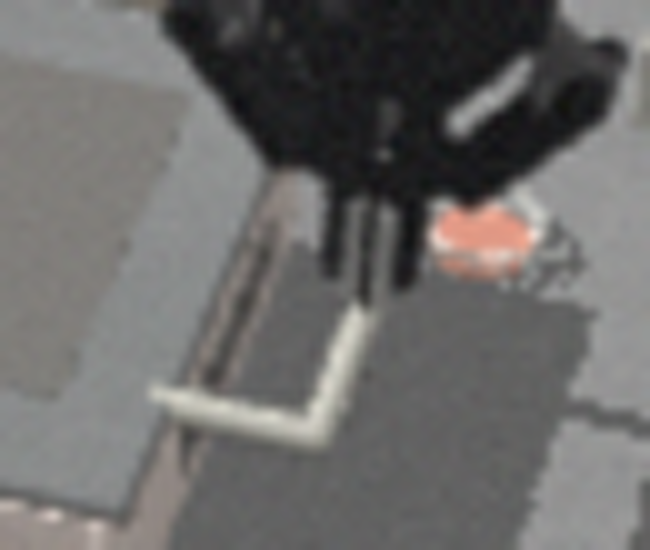

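```bash
python3 - <<'E'
from h import *
s=np.load("side1.npz");P=cloud(s)
for u in (358,361,362,364,366):print(u,[(v,np.round(P[v,u],3).tolist()) for v in range(206,226,2)])
r.set_gripper(.42);st()
d=optics.get_image("side");np.savez("side2.npz",**d)
cv2.imwrite("pics/z2.png",cv2.resize(d["pixels"][190:245,325:390,::-1],None,fx=9,fy=9,interpolation=cv2.INTER_CUBIC))
E
```

```text
358 [(206, [0.455, -0.095, 0.139]), (208, [0.454, -0.093, 0.134]), (210, [0.455, -0.104, 0.119]), (212, [0.455, -0.103, 0.112]), (214, [0.454, -0.101, 0.107]), (216, [0.453, -0.098, 0.102]), (218, [0.476, -0.212, -0.005]), (220, [0.473, -0.201, -0.003]), (222, [0.47, -0.185, 0.003]), (224, [0.449, -0.09, 0.081])]
361 [(206, [0.447, -0.101, 0.137]), (208, [0.446, -0.097, 0.133]), (210, [0.447, -0.103, 0.122]), (212, [0.445, -0.094, 0.122]), (214, [0.445, -0.097, 0.113]), (216, [0.445, -0.098, 0.104]), (218, [0.444, -0.098, 0.097]), (220, [0.444, -0.1, 0.089]), (222, [0.443, -0.099, 0.082]), (224, [0.44, -0.088, 0.085])]
362 [(206, [0.446, -0.105, 0.135]), (208, [0.446, -0.109, 0.124]), (210, [0.443, -0.098, 0.126]), (212, [0.443, -0.098, 0.119]), (214, [0.442, -0.097, 0.113]), (216, [0.441, -0.097, 0.106]), (218, [0.441, -0.098, 0.098]), (220, [0.441, -0.099, 0.09]), (222, [0.441, -0.1, 0.082]), (224, [0.456, -0.183, 0.001])]
364 [(206, [0.438, -0.093, 0.146]), (208, [0.438, -0.098, 0.135]), (210, [0.437, -0.094, 0.131]), (212, [0.437, -0.098, 0.121]), (214, [0.437, -0.101, 0.111]), (216, [0.437, -0.103, 0.102]), (218, [0.436, -0.102, 0.096]), (220, [0.455, -0.203, 0.0]), (222, [0.453, -0.196, -0.002]), (224, [0.451, -0.189, -0.003])]
366 [(206, [0.433, -0.099, 0.142]), (208, [0.432, -0.096, 0.138]), (210, [0.432, -0.095, 0.132]), (212, [0.432, -0.099, 0.122]), (214, [0.431, -0.1, 0.114]), (216, [0.431, -0.102, 0.105]), (218, [0.431, -0.103, 0.096]), (220, [0.449, -0.201, 0.004]), (222, [0.447, -0.194, 0.002]), (224, [0.444, -0.182, 0.005])]
 t5.5 [ 0.444 -0.107  0.082] F [ 0.8  0.4 -0.1] op 0.419 ff 0.0
```

View pics/z2.png

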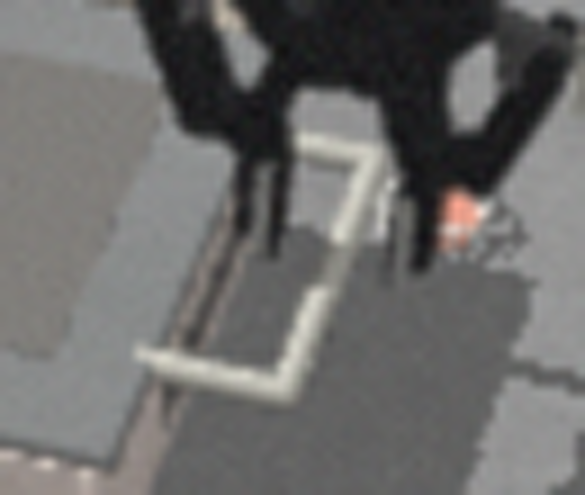

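The fingertips end at z≈0.09, about 30 mm above where the reported TCP would put them, with the bar just below and centred between them. Descending 27 mm is safe either way, so I'll do that and grip.

```bash
python3 - <<'E'
from h import *
r.move_linear([.444,-.107,.055],vel=.08);st("down")
r.set_gripper(0,20);st("grip")
d=optics.get_image("side");np.savez("side3.npz",**d)
P=cloud(d)
for u in (356,358,361,364,366):print(u,[(v,np.round(P[v,u],3).tolist()) for v in range(214,234,3)])
E
```

```text
down t6.0 [ 0.4439 -0.107   0.0549] F [0.2 0.5 0.6] op 0.420 ff 0.0
grip t6.4 [ 0.4451 -0.1071  0.0556] F [ 4.8  2.5 -1. ] op 0.106 ff 21.2
356 [(214, [0.459, -0.1, 0.106]), (217, [0.459, -0.101, 0.094]), (220, [0.458, -0.1, 0.084]), (223, [0.458, -0.102, 0.071]), (226, [0.471, -0.167, 0.001]), (229, [0.449, -0.066, 0.082]), (232, [0.446, -0.054, 0.082])]
358 [(214, [0.452, -0.091, 0.115]), (217, [0.454, -0.104, 0.094]), (220, [0.452, -0.1, 0.086]), (223, [0.451, -0.096, 0.079]), (226, [0.446, -0.078, 0.083]), (229, [0.444, -0.069, 0.081]), (232, [0.44, -0.052, 0.086])]
361 [(214, [0.45, -0.121, 0.091]), (217, [0.448, -0.116, 0.086]), (220, [0.445, -0.106, 0.083]), (223, [0.441, -0.091, 0.085]), (226, [0.457, -0.174, -0.0]), (229, [0.453, -0.159, 0.001]), (232, [0.45, -0.149, -0.001])]
364 [(214, [0.436, -0.097, 0.115]), (217, [0.436, -0.099, 0.103]), (220, [0.435, -0.097, 0.093]), (223, [0.434, -0.097, 0.083]), (226, [0.433, -0.098, 0.071]), (229, [0.445, -0.161, 0.002]), (232, [0.441, -0.149, 0.002])]
366 [(214, [0.431, -0.099, 0.115]), (217, [0.43, -0.094, 0.108]), (220, [0.43, -0.101, 0.091]), (223, [0.43, -0.105, 0.077]), (226, [0.427, -0.096, 0.074]), (229, [0.44, -0.17, -0.004]), (232, [nan, nan, nan])]
```

Gripped: opening 0.106 matches the 10 mm bar. The real fingertips sit ≈ 13 mm above the reported TCP, so from now on I use tip_z = TCP_z + 0.013. Now I swing the lid.

```bash
python3 - <<'E'
from h import *
H=np.array([.6495,-.107,.0556]);P=lambda t:H+.205*np.array([-np.cos(t),0,np.sin(t)])
for t in np.arange(.1,1.65,.1):
    r.move_linear(P(t),vel=.15)
    f=r.current_contact_force()
    if int(round(t*10))%3==0:st("%.1f"%t)
    if np.linalg.norm(f)>35:st("force");break
st("end")
d=optics.get_image("side");np.savez("side4.npz",**d)
cv2.imwrite("pics/s4.png",cv2.resize(d["pixels"][100:290,230:450,::-1],None,fx=3,fy=3,interpolation=cv2.INTER_CUBIC))
E
```

```text
0.3 t7.3 [ 0.4538 -0.1071  0.1153] F [ 5.7  0.3 -4. ] op 0.106 ff 21.2
0.6 t8.1 [ 0.4793 -0.1069  0.1702] F [-1.6 -0.6 -1.9] op 0.105 ff 21.3
0.9 t9.0 [ 0.5208 -0.1067  0.2162] F [-13.4   2.6  12. ] op 0.105 ff 22.5
1.2 t9.8 [ 0.5753 -0.1066  0.247 ] F [-6.2  3.7 11.5] op 0.106 ff 22.7
1.5 t10.7 [ 0.6357 -0.1064  0.26  ] F [-1.6  5.1  8.5] op 0.107 ff 22.6
end t10.9 [ 0.6558 -0.1063  0.2601] F [-2.8  5.1  7.2] op 0.110 ff 22.7
```

View pics/s4.png

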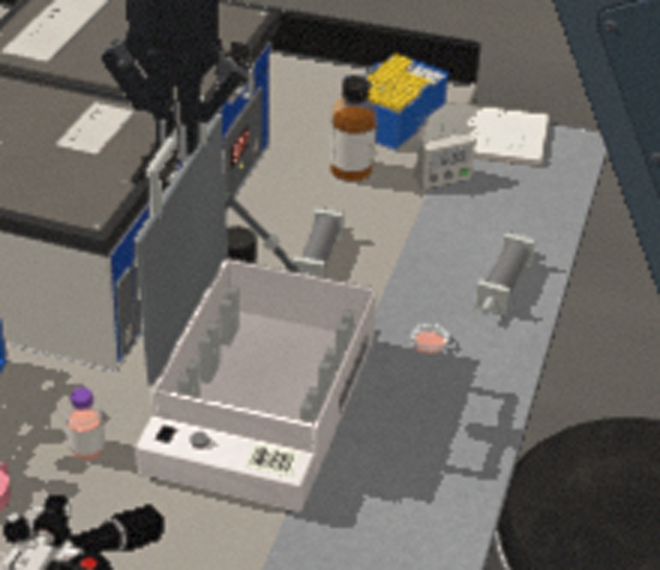

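The lid is upright and the stay looks straight, running from (308,168) to (328,189) in side pixels. I'll nudge slightly, release, retreat and check.

```bash
python3 - <<'E'
from h import *
p=np.array(r.current_tool_pos())
for k in (1,2,3):
    r.move_linear(p+[.002*k,0,-.0002*k],vel=.03);st("nudge")
    if abs(r.current_contact_force()[0])>20:break
r.set_gripper(.4);st("open")
r.move_linear(np.array(r.current_tool_pos())+[0,0,.07],vel=.12)
r.move_to([.45,.12,.25],pick([.45,.12,.25],0));r.sleep(.2);st("away")
for n in("side","top"):
    d=optics.get_image(n);np.savez(n+"5.npz",**d)
    a,b,c,e=(120,270,260,450) if n=="side" else (190,320,270,460)
    cv2.imwrite(f"pics/{n}5.png",cv2.resize(d["pixels"][a:b,c:e,::-1],None,fx=4,fy=4,interpolation=cv2.INTER_CUBIC))
E
```

```text
nudge t11.2 [ 0.6574 -0.1063  0.26  ] F [-5.4  2.2  8.4] op 0.103 ff 22.9
nudge t11.5 [ 0.6589 -0.1063  0.2599] F [-7.9  2.6 11.3] op 0.105 ff 23.1
nudge t11.8 [ 0.6604 -0.1064  0.2598] F [-10.8   1.9  12.7] op 0.106 ff 23.3
open t12.1 [ 0.6615 -0.1064  0.2588] F [0.2 0.9 0.6] op 0.399 ff 0.0
away t14.3 [0.4506 0.1196 0.25  ] F [-0.7 -0.3  0.8] op 0.404 ff 0.0
```

View pics/top5.png

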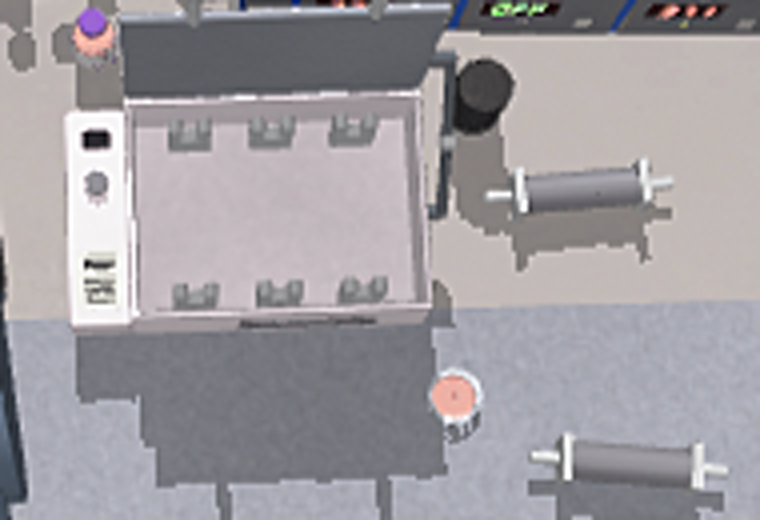

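The lid stands open by itself. The forks are visible: rear gaps at crop (191,122), (272,120), (353,118), front gaps at (196,288), (279,285), (362,282). Next I measure the forks and rollers.

```bash
python3 - <<'E'
from h import *
d=np.load("top5.npz");im=d["pixels"].astype(int);P=cloud(d)
g=im.sum(2)/3
sub=np.zeros((480,640),np.uint8)
m=(im[...,0]<im[...,1]+3)&(g<165)
sub[215:270,305:373]=m[215:270,305:373]
n,l,s,c=cv2.connectedComponentsWithStats(sub)
for i in range(1,n):
    if s[i][4]>15:
        x,y,w,h,a=s[i];print(s[i],c[i].round(1),"centre@.0675",ray(d,x+(w-1)/2,y+h*.35,.0675).round(4), "L",ray(d,x-.5,y+h*.35,.0675).round(4)[1],"R",ray(d,x+w-.5,y+h*.35,.0675).round(4)[1])
z=P[...,2]
k=((z>.02)&(z<.05)).astype(np.uint8);k[:,:380]=0;k[:225]=0;k[330:]=0;k[:,460:]=0
n,l,s,c=cv2.connectedComponentsWithStats(k)
for i in range(1,n):
    if s[i][4]>60:
        v,u=np.nonzero(l==i);q=P[v,u,:2].astype(np.float32);print("roller",s[i],cv2.minAreaRect(q),q.mean(0),np.median(P[v,u,2]))
# fork depth pixels
kk=(z>.05)&(z<.085);kk[:, :300]=0
for v in range(212,272,2):print(v,"".join("#" if kk[v,u] else "." for u in range(300,380)))
E
```

```text
[332 219  12   8  73] [337.4 222.9] centre@.0675 [ 0.6249 -0.1061  0.0675] L -0.0889 R -0.1233
[352 218  12   9  74] [357.6 222.2] centre@.0675 [ 0.6254 -0.1637  0.0675] L -0.1464 R -0.1809
[312 220  11   8  68] [316.9 223.7] centre@.0675 [ 0.6235 -0.0471  0.0675] L -0.0313 R -0.0629
[355 259  12   7  62] [360.3 262.4] centre@.0675 [ 0.5074 -0.1668  0.0675] L -0.1498 R -0.1837
[313 261  11   6  53] [318.4 263.8] centre@.0675 [ 0.5058 -0.0467  0.0675] L -0.0312 R -0.0622
[334 260  12   7  60] [339.1 263.1] centre@.0675 [ 0.5061 -0.1074  0.0675] L -0.0905 R -0.1243
roller [391 230  48  15 361] ((0.5848682522773743, -0.33362582325935364), (0.033436622470617294, 0.13894937932491302), 3.8975026607513428) [ 0.58355343 -0.3329778 ] 0.029761939686284884
roller [403 298  49  15 386] ((0.3831535279750824, -0.3553624451160431), (0.1370285004377365, 0.0342494398355484), 84.55011749267578) [ 0.38209912 -0.35459644] 0.02956858712874533
212 ................................................................................
214 ..............#.#.#..######################################################
[... 1685 characters left out ...]
...............###..
256 ...#.......................................................................###..
258 ...#.......................................................................###..
260 #..##..............................###....####..........###....####........###..
262 ...##.........###....####.........####....####.........#####...####........###..
264 ...##.........###....####..........###....##................................##..
266 ...##...........................................##############################..
268 #.###########################################################################...
270 ...#################.####....#.....................#............................
```

The fork gaps give slots at y ≈ −0.047, −0.107 and −0.166 (60 mm apart as specified), x ≈ 0.568 and case yaw ≈ 0.01. The rollers are unchanged since the start. Now I pick up the first roller.

```bash
cat >> h.py <<'E'
def grab(x,y,a):
    q=pick([x,y,.1],a)
    r.set_gripper(.6)
    r.move_to([x,y,.12],q);r.move_linear([x,y,.02],vel=.15)
    for z in (.01,.0,-.005,-.009):
        r.move_linear([x,y,z],vel=.05)
        if r.current_contact_force()[2]>6:st("contact");break
    r.set_gripper(0,35);st("grip")
    r.move_linear([x,y,.1],vel=.15);st("lifted")
E
python3 - <<'E'
from h import *
grab(.585,-.3345,.05)
r.move_linear([.575,-.3345,.25],vel=.25)
for n in("side",):
    d=optics.get_image(n);cv2.imwrite("pics/s6.png",cv2.resize(d["pixels"][80:260,230:450,::-1],None,fx=3,fy=3))
E
```

```text
contact t18.5 [ 0.5856 -0.3349 -0.0076] F [-3.4  2.5 12.4] op 0.601 ff 6.2
grip t18.8 [ 0.5875 -0.3362 -0.0046] F [-2.6  2.2 30.6] op 0.319 ff 44.1
lifted t19.7 [ 0.5844 -0.3341  0.0987] F [-0.3 -0.1 -1.7] op 0.311 ff 34.7
```

View pics/s6.png

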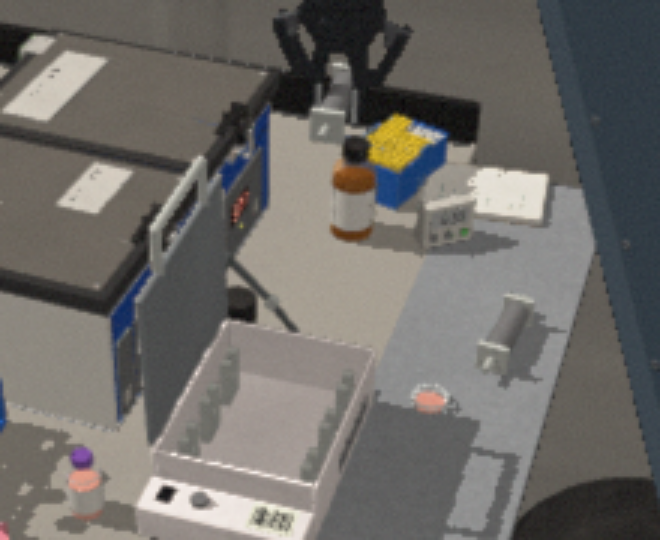

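The roller is held level in the fingers (opening 0.31 ≈ 28 mm), seen at (340,117) in side pixels. I'll carry it over the left slot and lower it with force feedback.

```bash
cat >> h.py <<'E'
def lower(x,y,off=.0216,a=np.pi/2+.01):
    q=pick([x,y,.15],a)
    r.move_to([x-.03,y,.24],q)
    r.move_linear([x,y,.13],vel=.15);r.sleep(.2)
    f0=np.array(r.current_contact_force());st("above")
    r.move_linear([x,y,.07],vel=.12)
    for z in np.arange(.075,.0419,-.003):
        r.move_linear([x,y,z-off],vel=.04);f=np.array(r.current_contact_force())-f0
        if abs(z-.045)<.02 : print("%.3f"%z,np.round(r.current_tool_pos(),4)+[0,0,off],f.round(1))
        if f[2]>9:print("contact at roller z",z);break
E
python3 - <<'E'
from h import *
lower(.5675,-.047)
E
```

```text
above t23.4 [ 0.5678 -0.0471  0.1309] F [ 0.2  1.  -1.5] op 0.315 ff 34.6
0.063 [ 0.5675 -0.0471  0.0629] [-0.1 -2.6  0.2]
0.060 [ 0.5675 -0.0471  0.0599] [-0.5 -2.6 -0.3]
0.057 [ 0.5675 -0.0471  0.0568] [ 0.3 -2.5 -0.5]
0.054 [ 0.5674 -0.047   0.0538] [ 1.4 -3.3  0.7]
0.051 [ 0.5674 -0.047   0.0508] [ 0.1 -3.2  0.5]
0.048 [ 0.5674 -0.047   0.0478] [-0.1 -2.9  0.1]
0.045 [ 0.5683 -0.0472  0.0466] [-4.5 -3.6 19.5]
contact at roller z 0.04499999999999997
```

Bottomed in the slot at the expected height. I'll release it, then fetch the second roller, re-measuring it first in case it was knocked.

```bash
cat >> h.py <<'E'
def rollers(d):
    "loose rollers on the counter by height band"
    P=cloud(d);z=P[...,2];k=((z>.014)&(z<.05)).astype(np.uint8)
    x,y=P[...,0],P[...,1];k[~((x>.3)&(x<.7)&(y>-.6)&(y<-.24))]=0
    n,l,s,c=cv2.connectedComponentsWithStats(k);o=[]
    for i in range(1,n):
        v,u=np.nonzero(l==i)
        if len(v)<150:continue
        (cx,cy),(w,h),a=cv2.minAreaRect(P[v,u,:2].astype(np.float32))
        a=np.deg2rad(a if w<h else a-90);o.append((cx,cy,max(w,h),min(w,h),a,len(v)))
    return np.round(o,3)
E
python3 - <<'E'
from h import *
r.set_gripper(.42);st("rel")
r.move_linear(np.array(r.current_tool_pos())+[0,0,.1],vel=.15)
r.move_to([.45,.1,.25],pick([.45,.1,.25],0));r.sleep(.3)
d=optics.get_image("top");np.savez("top7.npz",**d);print(rollers(d))
P=cloud(d)
# seated roller: depth along its axis
for u in range(305,330,2):print(u,np.round(P[226:262:4,u,2],3))
E
```

```text
rel t27.3 [ 0.569  -0.0494  0.0253] F [ -3.4 -19.8  16.1] op 0.418 ff 11.9
[[ 5.93e-01 -5.85e-01  8.40e-02  2.90e-02 -1.56e+00  1.59e+02]
 [ 3.83e-01 -3.56e-01  1.39e-01  3.40e-02 -1.07e-01  4.11e+02]]
305 [0.01  0.014 0.012 0.013 0.009 0.011 0.008 0.014 0.017]
307 [0.011 0.016 0.015 0.012 0.008 0.009 0.012 0.014 0.008]
309 [0.015 0.013 0.013 0.014 0.013 0.01  0.012 0.01  0.008]
311 [0.012 0.009 0.016 0.008 0.012 0.012 0.008 0.01  0.016]
313 [0.064 0.049 0.046 0.017 0.013 0.014 0.013 0.019 0.058]
315 [0.06  0.052 0.059 0.059 0.053 0.053   nan 0.055 0.067]
317 [0.057 0.063 0.057 0.065 0.059 0.062 0.059 0.058 0.063]
319 [0.06  0.055 0.058 0.059 0.061 0.057 0.059 0.058 0.061]
321 [0.06  0.055 0.051 0.058 0.056 0.057 0.063 0.057 0.064]
323 [0.062 0.012 0.006 0.018 0.018 0.015 0.049 0.056 0.065]
325 [0.014 0.013 0.015 0.014 0.015 0.014 0.015 0.01  0.015]
327 [0.011 0.011 0.013 0.012 0.007 0.017 0.01  0.01  0.008]
329 [0.014 0.014 0.012 0.011 0.01  0.019 0.014 0.017 0.01 ]
```

The first roller is seated (top 0.059 = 45 + 14 mm, level along its length). The second is still at (0.383, −0.356).

```bash
sed -i 's/(.01,.0,-.005,-.009)/(.01,.002,-.003)/' h.py; python3 - <<'E'
from h import *
grab(.383,-.356,-.107)
r.move_linear([.42,-.33,.25],vel=.25)
lower(.568,-.1075)
E
```

```text
grip t33.8 [ 0.3831 -0.3561 -0.0028] F [-1.2  1.4  3.6] op 0.313 ff 34.3
lifted t34.6 [ 0.3826 -0.3556  0.0992] F [-0.3 -1.  -1.4] op 0.314 ff 34.5
above t38.2 [ 0.5682 -0.1076  0.1308] F [ 0.4  0.8 -1.9] op 0.317 ff 34.5
0.063 [ 0.5679 -0.1075  0.0628] [-0.4 -0.2  0.3]
0.060 [ 0.5679 -0.1075  0.0598] [-0.2 -1.6  0.5]
0.057 [ 0.5679 -0.1075  0.0568] [-0.6 -0.6  0.6]
0.054 [ 0.5679 -0.1075  0.0538] [-0.4 -1.9  0.9]
0.051 [ 0.5679 -0.1075  0.0508] [ 0.3 -1.6  0.3]
0.048 [ 0.5679 -0.1075  0.0478] [-0.2 -0.8  0.1]
0.045 [ 0.5685 -0.1075  0.0463] [-5.8  1.5 16.1]
contact at roller z 0.04499999999999997
```

Seated with the same signature. I'll release, verify, and re-measure the scanner and the surroundings of the hold pose.

```bash
python3 - <<'E'
from h import *
r.set_gripper(.40);r.sleep(.2);st("rel")
r.move_linear(np.array(r.current_tool_pos())+[0,0,.12],vel=.15)
p=[.36,-.12,.28];r.move_to(p,pick(p,0));r.sleep(.3);st("away")
d=optics.get_image("top");np.savez("top8.npz",**d);P=cloud(d);s=optics.get_image("side");np.savez("side8.npz",**s);S=cloud(s)
print(rollers(d))
for y0 in(-.047,-.107):
    for x in np.arange(.51,.631,.02):
        m=(abs(P[...,0]-x)<.006)&(abs(P[...,1]-y0)<.005)&(P[...,2]>.03);print(round(x,2),np.round(np.median(P[m][:,2]),3) if m.any() else None,m.sum(),end="; ")
    print()
for C,n in((P,"top"),(S,"side")):
    m=(C[...,0]>.48)&(C[...,0]<.62)&(C[...,1]>.05)&(C[...,1]<.22);m[:20]=0
    for x in np.arange(.48,.62,.02):
        k=m&(abs(C[...,0]-x)<.01);print(n,round(x,2),np.nanmax(C[k][:,2]).round(3) if k.any() else None,end="; ")
    print()
# scanner height band
m=(P[...,2]>.035)&(P[...,2]<.07)&(P[...,0]>.38)&(P[...,0]<.5)&(P[...,1]>.15)&(P[...,1]<.4)
v,u=np.nonzero(m);q=np.array([ray(d,a,b,.052)[:2] for a,b in zip(u,v)],np.float32);print(cv2.minAreaRect(q),len(q))
k=q[:,1]>.26;print("handle axis",np.polyfit(q[k,1],q[k,0],1),q[:,1].min(),q[:,1].max())
im=np.hstack([cv2.resize(d["pixels"][190:320,180:400,::-1],(660,390)),])
cv2.imwrite("pics/t8.png",im)
E
```

```text
rel t42.4 [ 0.5679 -0.1075  0.0232] F [-0.2 -0.2 -0.6] op 0.399 ff 0.0
away t45.1 [ 0.3601 -0.12    0.2798] F [-0.1  0.3 -0.9] op 0.399 ff 0.0
[[ 5.92e-01 -5.85e-01  8.30e-02  2.90e-02 -1.56e+00  1.53e+02]]
0.51 0.049 10; 0.53 0.06 10; 0.55 0.06 16; 0.57 0.059 15; 0.59 0.061 11; 0.61 0.062 13; 0.63 0.048 13; 
0.51 0.052 2; 0.53 0.058 12; 0.55 0.059 17; 0.57 0.059 18; 0.59 0.058 12; 0.61 0.062 14; 0.63 0.049 16; 
top 0.48 0.012; top 0.5 0.019; top 0.52 0.017; top 0.54 0.019; top 0.56 0.061; top 0.58 0.064; top 0.6 0.076; top 0.62 0.08; 
side 0.48 0.012; side 0.5 0.015; side 0.52 0.014; side 0.54 0.014; side 0.56 0.056; side 0.58 0.06; side 0.6 0.073; side 0.62 0.078; 
((0.43297719955444336, 0.2738400101661682), (0.17476008832454681, 0.04232649505138397), 88.50028228759766) 765
handle axis [0.0673123  0.41627103] 0.18615873 0.36078522
```

View pics/t8.png

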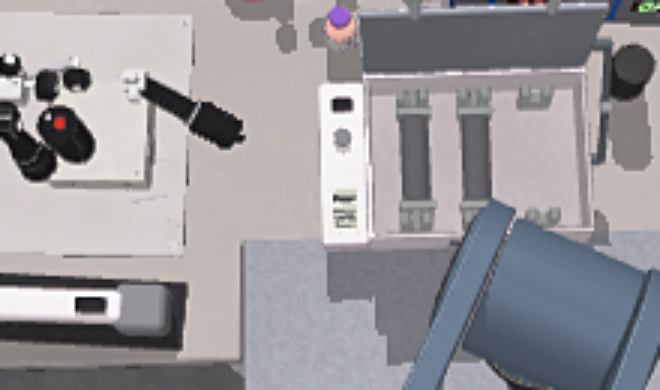

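Both rollers are seated in the left and middle forks: tops at 0.059 along their length, axle ends in the gaps at t8 (415,95)/(415,215) and (475,95)/(480,215). No loose rollers remain and the lid is up. Now the scanner.

```bash
python3 - <<'E'
from h import *
d=np.load("top8.npz");print("label",ray(d,180+345/3,190+210/3,.0456))
L=np.array([.5214,.0205]);g=np.array([.4355,.2704]);a=-.065
q=pick([*g,.1],a)
r.set_gripper(.6)
r.move_to([*g,.16],q);r.move_linear([*g,.05],vel=.12);r.move_linear([*g,.024],vel=.05);st("at")
r.set_gripper(0,40);st("grip");z0=r.current_tool_pos()[2]
r.move_linear([*g,.06],vel=.08);st("lift")
r.move_linear([*g,.15],vel=.15)
s=optics.get_image("side");np.savez("side9.npz",**s)
t=L+.06*np.array([-np.sin(a),np.cos(a)])
r.move_linear([*t,.146],vel=.15);r.sleep(.5);st("over label")
d=optics.get_image("top");np.savez("top9.npz",**d);s=optics.get_image("side");np.savez("side10.npz",**s)
cv2.imwrite("pics/s10.png",cv2.resize(s["pixels"][150:330,220:440,::-1],None,fx=3,fy=3,interpolation=cv2.INTER_CUBIC))
r.sleep(2.2);print(z0);st("held")
E
```

```text
label [0.52058844 0.01868181 0.0456    ]
at t48.8 [0.4355 0.2704 0.0239] F [ 0.4 -0.9 -0. ] op 0.601 ff 0.0
grip t49.1 [0.4358 0.2705 0.0244] F [0.3 0.2 4.6] op 0.342 ff 40.3
lift t49.7 [0.4354 0.2703 0.06  ] F [ 0.   0.5 -2.4] op 0.342 ff 39.6
over label t52.6 [0.5253 0.0804 0.146 ] F [-0.3  0.2 -1.6] op 0.342 ff 39.6
0.02441848555482506
held t54.9 [0.5253 0.0804 0.146 ] F [ 0.1 -0.2 -2. ] op 0.340 ff 39.6
```

View pics/s10.png

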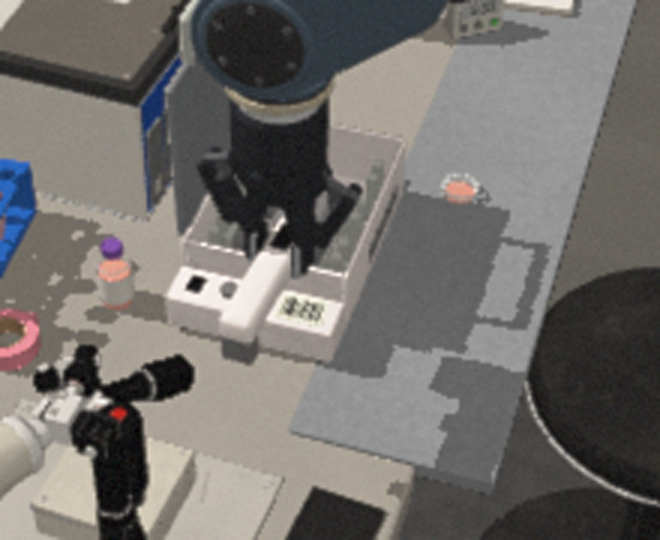

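The scanner is held out over the ledge, handle towards +y, heel at side pixel (302,257). I'll check its tilt and position numerically from depth before putting it back.

```bash
python3 - <<'E'
from h import *
s=np.load("side10.npz");P=cloud(s);im=s["pixels"]
m=(im.min(2)>170)&(P[...,2]>.15)&(P[...,2]<.2)&(P[...,0]>.49)&(P[...,0]<.56)&(P[...,1]<.2)&(P[...,1]>.0)
q=P[m];print(len(q),q[:,1].min(),q[:,1].max());A=np.c_[q[:,1]-.08,np.ones(len(q))]
print("x(y)",np.polyfit(q[:,1]-.08,q[:,0],1),"z(y)",np.polyfit(q[:,1]-.08,q[:,2],1),"expect top",.1256+.049)
E
```

```text
289 0.040108914770339864 0.1738580093233377
x(y) [0.0294412  0.52635403] z(y) [-0.0058921   0.17453091] expect top 0.17459999999999998
```

Level to 0.006 rad, height and heel position as intended, and held still for 2.7 s. I'll return it to the mat.

```bash
python3 - <<'E'
from h import *
g=np.array([.4355,.2704])
r.move_linear([*g,.15],vel=.15);r.move_linear([*g,.04],vel=.12);r.sleep(.2);f0=r.current_contact_force()[2]
for z in (.032,.028,.026,.025,.024,.023):
    r.move_linear([*g,z],vel=.03)
    if r.current_contact_force()[2]-f0>3:break
st("down");r.set_gripper(.6);r.sleep(.2);st("rel")
r.move_linear([*g,.16],vel=.12)
p=[.36,-.12,.28];r.move_to(p,pick(p,0));r.sleep(.5);st("away")
d=optics.get_image("top");np.savez("top11.npz",**d);P=cloud(d)
m=(P[...,2]>.035)&(P[...,2]<.07)&(P[...,0]>.38)&(P[...,0]<.5)&(P[...,1]>.15)&(P[...,1]<.4)
v,u=np.nonzero(m);q=np.array([ray(d,a,b,.052)[:2] for a,b in zip(u,v)],np.float32);print(cv2.minAreaRect(q),len(q))
k=(q[:,1]>.26);print(np.polyfit(P[v,u,1],P[v,u,2],1))
print(rollers(d))
for y0 in(-.047,-.107):
    for x in np.arange(.53,.631,.02):
        m=(abs(P[...,0]-x)<.006)&(abs(P[...,1]-y0)<.005)&(P[...,2]>.03);print(np.round(np.median(P[m][:,2]),3) if m.any() else None,end="; ")
a=d["pixels"][190:320,100:500,::-1];cv2.imwrite("pics/t11.png",cv2.resize(a,(800,260)))
E
```

```text
down t59.1 [0.4356 0.2705 0.0244] F [-1.7 -1.4  4.9] op 0.341 ff 40.5
rel t59.7 [0.4355 0.2704 0.024 ] F [ 0.1 -0.5  0.4] op 0.604 ff 0.0
away t63.0 [ 0.36   -0.1199  0.28  ] F [-0.2 -0.3  1. ] op 0.598 ff 0.0
((0.43159645795822144, 0.27462106943130493), (0.17644353210926056, 0.045127272605895996), 88.49982452392578) 770
[0.02114308 0.04602491]
[[ 5.910e-01 -5.860e-01  8.500e-02  2.700e-02 -1.558e+00  1.580e+02]]
0.058; 0.06; 0.059; 0.059; 0.06; 0.049; 0.059; 0.06; 0.06; 0.057; 0.06; 0.047;
```

View pics/t11.png

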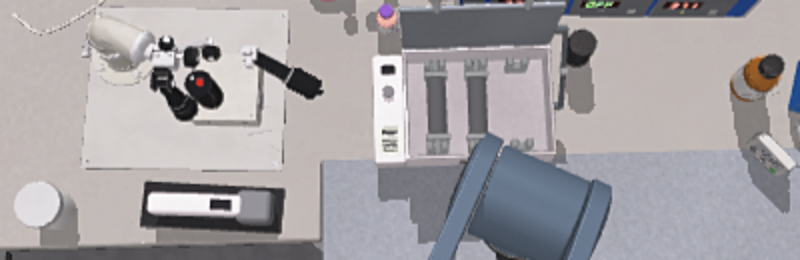

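The final view shows the lid up, rollers at (437,105) and (478,105) seated, the scanner on its mat at (210,207) as before, and bystanders in place. Handing in.

```bash
python3 -c "
from cell import r
print(r.hand_in())"
```

```text
the job is handed in; nothing more can be done
None
```

I handed the job in: the lid stands open by itself, both loose rollers found sit at the bottom of the left and middle forks, the scanner was held level 8 cm above the label for over two seconds, and it is back on its mat; I was not told the verdict.

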